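# Shut the fittings kit box and tuck its flap

### The job

Shut the yellow kit box of hose fittings: push its raised sprung metal flap over and press it down flat on the box, then push it along by its rib until the tongue at its edge is tucked well in beneath the steel lip, so that it stays shut by itself when you let go. Leave the box where it stands, without lifting or tipping it, and do not disturb the things around it.

Things in the scene. Friction and masses are not known exactly. Their poses are not given: they have to be found in the camera images.
- kit_box: Open yellow plastic box, 200 (x) x 166 (y) x 50 mm high, walls 6 mm, loose on the bench, about 4 kg. Origin: centre of its underside; z up. The metal flap is hinged along its +y side, the steel retaining lip stands on its -y side. The hinge axis is parallel to the box's x, 53 mm above the bench, at box y = +75 mm when flap_slide is 0.
- flap (a joint): Flap angle (rad): 0 = flat on the box rim; pi/2 = upright; more = leaning back outside the box (+y). Stiff aluminium sheet 180 mm wide, 4 mm thick, 118 mm from hinge axis to main edge; its mid-plane passes through the axis. A light spring lifts it (about 0.1 Nm at 0, none at 1.9 rad): let go untucked, it springs up again.
- flap_slide (a joint): Travel of the slotted hinge (m): 0 = back at +y (start), 0.020 = flap pushed fully towards the lip (box -y). Friction about 2.5 N, stays where left. At 0 the flat flap's tongue ends 4 mm short of the lip's overhang, so it can be laid down; at 0.020 it is 16 mm beneath. Slid forward too early, the tongue lands on top of the lip.
- tongue_edge (a point): Middle, at mid-thickness, of the free edge of the flap's central tongue, 90 mm wide, which reaches 133 mm from the hinge axis. Its axes are the flap's: parallel to the box's when the flap is flat.
- rib_top (a point): Top middle of the finger rib on the flap's upper (outer) face: a bar 90 mm long (along x), 6 mm thick, standing 12 mm above the sheet, 105 mm from the hinge axis. With the flap flat, a fingertip pressed on the sheet on the hinge side of the rib can push the rib towards the lip.
- lip_edge (a point): Middle of the lip's lower inner edge. The lip is a steel plate 116 mm long (along x), 4 mm thick, overhanging 25 mm, its edge at box y = -62 mm and its underside 58 mm above the bench, 8 mm above the box's rim.
- oil_bottle: Bystander: white bottle, 56 mm diameter, 150 mm high. Origin: centre of its underside.
- coupling: Bystander: steel hose coupling standing on end, 40 mm diameter, 75 mm high. Origin: centre of its underside.
- tub: Bystander: grey plastic cup, 66 mm diameter, 60 mm high. Origin: centre of its underside.
- wrench: Bystander: wrench 160 mm long, lying flat. Origin: underside, mid-length.

How it is judged:
By the outcome, as a careful person would: the job done as asked, in the order asked, and still so for the second after the job is handed in, with the robot touching nothing.
It also fails if it takes over 38 s, if anything falls off the work surface, if the arm or the gripper's body presses on something with over 40 N, if the wrist force passes 120 N, or if a joint passes its speed limit or range.

### The arm

A 6-joint arm with a two-finger parallel gripper is mounted at the origin on the work surface. World frame = base frame: x ahead of the robot, y to its left, z up, the work surface at z = 0. Lengths are in m, angles in rad, forces in N, time in s.
With the tool pointing down it reaches from about 0.25 to 0.775 m from the base axis. Payload 4 kg.
Tool frame: the origin (TCP) lies between the finger pads; the fingertips stand 25 mm ahead of it and the grasp point (between the pads) lies 6 mm ahead of it (robot.tip_reach is the z of the fingertips in the tool frame, in m); z points along the fingers, y is the line along which they close (so a half turn about z gives the same grasp; the last joint's range is limited). The gripper opens to 94 mm and grips with 3 to 60 N. Pads are 16 mm wide; open, the fingers measure 119 mm over their backs; the gripper's body (75 mm by 177 mm) begins 78 mm behind the grasp point.
Start: joints at [-1.401, 0.087, 1.371, -0, 1.684, -0.103], TCP at [0.148, -0.53, 0.231] pointing down, gripper open.
Joint ranges: [-3.1, 3.1], [-0.76, 2.03], [0.27, 2.55], [-1.08, 4.22], [0.17, 2.65], [-2.57, 2.57]. Speed limits (rad/s): [2.79, 2.79, 3.14, 3.14, 3.14, 3.14].

### API

Orientations are given as [roll, pitch, yaw] about the fixed x, y, z axes, in that order (R = Rz(yaw) Ry(pitch) Rx(roll)).
In Python, from bench import robot gives the robot as it stands. The module is installed in compiled form; this text tells all that it offers.
- The arm moves only by the shell command python3 -m handwheel 'ROWS'. ROWS is JSON, a list of rows, each a list of 3 entries, a list of its own where there are three numbers: the turn, a rotation vector about the world's x, y, z in units of 90 degrees (1.0 is 90 degrees), then the shift along the world's x, y, z in units of 0.05 m (1.0 is 0.05 m), then the closure, from 0 (fully open) to 1 (shut). A call has 1 to 5 rows; each row shifts and turns the commanded pose from where the row before left it; what a row does not reach is not made up. A row lasts 1/10 s, in which the tool goes at most 50 mm and 8.59 degrees, less where a joint would pass 70% of its speed; a pose out of reach is approached as far as the arm can. A call with a number of a shift or a turn outside -1 to 1 is refused whole. A call with a gripper value outside its range is refused whole. The fingers move at their own pace and stop on an object; the grip force is fixed at half the most. Time passes only in rows, so rows that do not move let the fingers close. It gives the time, the measured TCP pose, the force, the opening and the grip force at its end, in the units of the state.
- robot.get_obs(): the state, without advancing time (a new reading comes with each control period).
- robot.snapshot(name): name is "scene" or "top" or "wrist"; returns (picture, depth): 480x640x3 uint8, red, green, blue; 480x640 float32, m along the optical axis (not along the pixel's ray), 0 where there is no reading.
- robot.calibration(name): a dict with "mtx" (3x3 intrinsics, pixels), "D" ([k1, k2, p1, p2, k3] as OpenCV has them; the pictures are not rectified), "extrinsics" (4x4, takes a point from camera to world coordinates); the wrist camera has in their place "hand_eye" (4x4, takes a point from camera to tool coordinates, whose origin is the TCP and whose axes are the flange's). Camera axes: x right, y down, z forward; pixel columns grow to the right and rows downward; lengths in m; the calibration is good to about 2 mm. A picture is of the moment at which its call begins: read the wrist's pose just before it. calibration takes no time and is no camera call.
- robot.close_job(): hands the job in; it is judged then, once.
Trained networks look in the newest picture that a camera, given by its name, has taken for a name from the list of things; names that differ only in an ending like _2 or _b are one class to them, and where a whole thing is asked for, a point or a joint stands for the part that bears it (a point fixed in the world has none). Each returns a list of dicts, best first, with "p" (0 to 1); they miss things now and then, are a little off and sometimes report something else, mostly with a low value. They report only what shows in the picture. A call takes as long as a camera call.
- robot.boxes_of(query, camera): "bbox" ([left, top, right, bottom] in pixels, round what is visible of it).
The state is a dict: "time": time; "joint_positions": joint angles; "qvel": joint speeds; "joint_torque": joint torques, N m; "tool_pos": TCP position; "ee_rot": TCP orientation; "wrist_force": force on the tool from outside, world axes, zero at the start; "wrist_torque": the same for the moment, N m; "width": finger opening in m; "finger_force": force on a finger pad.
Only numpy, scipy, OpenCV 4.12 (cv2) and the standard library are available. Lean on these libraries where they do the work, as an engineer would, in place of code of your own. Each camera call takes 0.05 s, during which the arm holds its last target. There are 200 camera calls.

## Working session

There is one attempt and no reset: what is moved stays moved. The work goes in short steps, Python scripts to look and compute and a shell command to move; the robot and the scene stay as the last step left them, time stands still between calls to the robot, and variables do not carry over. Pictures are saved under pics/ and viewed, at most 10 in all, crops included, and the job is handed in when it is done.

```bash
mkdir -p pics
cat > h.py <<'E'
import numpy as np, cv2
from bench import robot
from scipy.spatial.transform import Rotation as R
def cloud(name):
    o=robot.get_obs(); im,d=robot.snapshot(name); c=robot.calibration(name)
    T=np.array(c["extrinsics"]) if "extrinsics" in c else None
    if T is None:
        B=np.eye(4); B[:3,:3]=R.from_euler('xyz',o["ee_rot"]).as_matrix(); B[:3,3]=o["tool_pos"]; T=B@np.array(c["hand_eye"])
    v,u=np.mgrid[:480,:640]
    p=cv2.undistortPoints(np.stack([u.ravel(),v.ravel()],1).astype(np.float64)[:,None],np.array(c["mtx"]),np.array(c["D"]))[:,0].reshape(480,640,2)
    P=np.dstack([p*d[...,None],d])@T[:3,:3].T+T[:3,3]; P[d==0]=np.nan
    return im,P
E
python3 - <<'E'
from h import *
o=robot.get_obs(); print(o["time"],o["tool_pos"],o["ee_rot"],o["wrist_force"],o["width"])
for n in("scene","top"):
    im,P=cloud(n); cv2.imwrite(f"pics/{n}.png",im[...,::-1]); np.save(n+".npy",P); np.save(n+"_im.npy",im)
    print(n,np.array(robot.calibration(n)["extrinsics"])[:3,3])
    for q in("kit_box","flap","rib_top","oil_bottle","coupling","tub","wrench"):
        for b in robot.boxes_of(q,n)[:1]:
            l,t,r,bb=map(int,b["bbox"]); m=P[t:bb,l:r].reshape(-1,3); m=m[m[:,2]>.006]
            print(q,round(b["p"],2),[l,t,r,bb],np.nanpercentile(m,[2,50,98],axis=0).round(3).tolist() if len(m) else 0)
E
```

```text
0.0 [ 0.14810495 -0.52916693  0.22931035] [-3.13938636e+00 -2.23936155e-04  2.72823367e-01] [-0.78809108  0.02780277 -0.57142693] 0.09388671298957188
scene [ 0.88156579 -0.16103305  0.67126607]
kit_box 0.8 [335, 119, 518, 301] [[0.428, -0.032, 0.006], [0.577, 0.105, 0.04], [0.674, 0.17, 0.174]]
flap 0.62 [433, 121, 517, 271] [[0.484, 0.11, 0.007], [0.589, 0.144, 0.107], [0.669, 0.174, 0.181]]
rib_top 0.84 [440, 118, 518, 272] [[0.497, 0.116, 0.007], [0.593, 0.145, 0.114], [0.669, 0.172, 0.181]]
oil_bottle 0.79 [405, 315, 462, 378] [[0.738, 0.0, 0.016], [0.767, 0.016, 0.101], [0.786, 0.044, 0.152]]
coupling 0.6 [292, 125, 314, 171] [[0.373, -0.063, 0.008], [0.394, -0.048, 0.045], [0.404, -0.03, 0.078]]
tub 0.84 [306, 307, 357, 362] [[0.673, -0.12, 0.006], [0.692, -0.087, 0.04], [0.733, -0.061, 0.062]]
wrench 0.62 [361, 138, 444, 168] [[0.412, 0.053, 0.006], [0.43, 0.128, 0.009], [0.488, 0.192, 0.068]]
top [ 0.46595685 -0.03330501  0.94507509]
kit_box 0.62 [147, 143, 303, 291] [[0.476, -0.026, 0.006], [0.575, 0.098, 0.048], [0.67, 0.169, 0.177]]
flap 0.67 [147, 144, 205, 273] [[0.499, 0.123, 0.007], [0.579, 0.147, 0.117], [0.67, 0.172, 0.181]]
rib_top 0.65 [148, 143, 209, 273] [[0.499, 0.12, 0.007], [0.581, 0.146, 0.114], [0.671, 0.172, 0.181]]
oil_bottle 0.74 [243, 78, 280, 130] [[0.732, 0.002, 0.017], [0.747, 0.025, 0.101], [0.773, 0.052, 0.152]]
coupling 0.75 [299, 326, 321, 353] [[0.372, -0.058, 0.016], [0.389, -0.043, 0.074], [0.404, -0.026, 0.078]]
tub 0.88 [315, 121, 352, 162] [[0.673, -0.115, 0.006], [0.716, -0.089, 0.04], [0.732, -0.059, 0.062]]
wrench 0.56 [158, 304, 257, 328] [[0.411, 0.049, 0.006], [0.428, 0.134, 0.008], [0.444, 0.2, 0.011]]
```

View pics/scene.png

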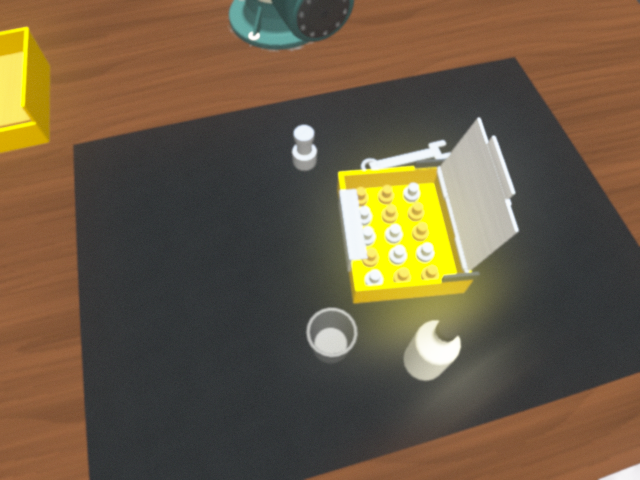

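View pics/top.png

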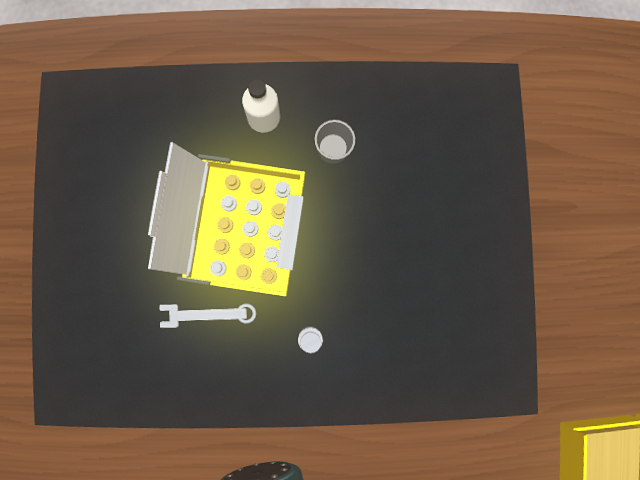

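Run:
```python
import numpy as np,cv2
for n in("scene","top"):
    P=np.load(n+".npy").reshape(-1,3); im=np.load(n+"_im.npy").reshape(-1,3).astype(int)
    h=cv2.cvtColor(im.astype(np.uint8)[None],cv2.COLOR_RGB2HSV)[0]
    inb=(P[:,0]>.45)&(P[:,0]<.7)&(P[:,1]>-.06)&(P[:,1]<.2)
    y=inb&(h[:,1]>130)&(h[:,0]>15)&(h[:,0]<40)&(P[:,2]>.035)&(P[:,2]<.056)
    r=cv2.minAreaRect(P[y][:,:2].astype(np.float32)*1000); print(n,'rim',y.sum(),r, cv2.boxPoints(r).round(0).tolist())
    lp=inb&(P[:,2]>.057)&(P[:,2]<.068)&(P[:,1]<.04)
    r=cv2.minAreaRect(P[lp][:,:2].astype(np.float32)*1000);print('lip',lp.sum(),r,cv2.boxPoints(r).round(0).tolist(),np.median(P[lp][:,2]))
    for z in(.08,.1,.12,.14,.16,.175):
        f=inb&(abs(P[:,2]-z)<.006)&(P[:,1]>.08)
        if f.sum()>5: print('flap z',z,f.sum(),np.polyfit(P[f][:,0]-.57,P[f][:,1],1).round(3),np.percentile(P[f][:,0],[1,99]).round(3))
```

```text
scene rim 2190 ((567.1226806640625, 58.071048736572266), (167.043701171875, 203.02133178710938), 80.26525115966797) [[453.0, -7.0], [653.0, -41.0], [681.0, 123.0], [481.0, 158.0]]
lip 1250 ((599.880615234375, -25.400203704833984), (29.188068389892578, 209.3001708984375), 78.0757827758789) [[494.0, -18.0], [699.0, -61.0], [705.0, -33.0], [501.0, 11.0]] 0.06293607640615911
flap z 0.08 603 [-0.171  0.139] [0.496 0.669]
flap z 0.1 643 [-0.178  0.145] [0.497 0.671]
flap z 0.12 654 [-0.173  0.15 ] [0.497 0.671]
flap z 0.14 763 [-0.168  0.155] [0.497 0.672]
flap z 0.16 842 [-0.167  0.161] [0.499 0.673]
flap z 0.175 483 [-0.165  0.165] [0.525 0.659]
top rim 1096 ((569.1898193359375, 58.26829528808594), (164.83709716796875, 201.45701599121094), 80.28825378417969) [[456.0, -6.0], [655.0, -40.0], [682.0, 123.0], [484.0, 156.0]]
lip 1199 ((600.5745239257812, -24.155826568603516), (29.698749542236328, 206.78309631347656), 77.76742553710938) [[496.0, -17.0], [698.0, -61.0], [705.0, -32.0], [503.0, 12.0]] 0.06223235348853884
flap z 0.08 436 [-0.167  0.14 ] [0.495 0.668]
flap z 0.1 419 [-0.171  0.145] [0.496 0.669]
flap z 0.12 523 [-0.173  0.151] [0.497 0.671]
flap z 0.14 548 [-0.173  0.156] [0.498 0.672]
flap z 0.16 610 [-0.168  0.162] [0.499 0.672]
flap z 0.175 332 [-0.165  0.166] [0.527 0.647]
```

Box centre is about (0.568, 0.058), yaw −0.17. The flap leans back at ~1.83 rad, and the bystanders stand clear. I'm going over behind the flap with the gripper closed and the fingers' line along the box's x.

```bash
python3 -m handwheel '[[[0,0,0.09],[0.4,0.7,0.3],1],[[0,0,0.09],[0.4,0.7,0.3],1],[[0,0,0.09],[0.4,0.7,0.3],1],[[0,0,0.09],[0.4,0.7,0.3],1],[[0,0,0.09],[0.4,0.7,0],1]]'
python3 -m handwheel '[[[0,0,0.09],[0.4,0.7,0],1],[[0,0,0.09],[0.4,0.7,0],1],[[0,0,0.09],[0.4,0.7,0],1],[[0,0,0],[0.4,0.7,0],1],[[0,0,0],[0.4,0.7,0],1]]'
python3 -m handwheel '[[[0,0,0],[0.5,0.7,0],1],[[0,0,0],[0.5,0.7,0],1],[[0,0,0],[0.5,0.7,0],1],[[0,0,0],[0.5,0.7,0],1],[[0,0,0],[0.5,0.7,0],1]]'
```

```text
time: 1.3
tool_pos: [0.2491, -0.354, 0.2932]
ee_rot: [3.137, 0.002, 0.985]
wrist_force: [0.7, -0.2, -0.0]
width: 0.0576
finger_force: 0.0
time: 1.8
tool_pos: [0.3487, -0.1782, 0.2908]
ee_rot: [3.14, 0.001, 1.404]
wrist_force: [0.9, -0.8, -0.1]
width: 0.0172
finger_force: 0.0
time: 2.3
tool_pos: [0.4739, -0.0029, 0.2908]
ee_rot: [3.141, 0.0, 1.404]
wrist_force: [0.3, -0.6, -0.1]
width: 0.0003
finger_force: 0.0
```

```bash
python3 -m handwheel '[[[0,0,0],[0.48,0.84,0],1],[[0,0,0],[0.48,0.84,0],1],[[0,0,0],[0.48,0.84,0],1],[[0,0,0],[0.48,0.84,0],1],[[0,0,0],[0.48,0.84,0],1]]'
python3 -m handwheel '[[[0,0,0],[0,0,-0.7],1],[[0,0,0],[0,0,-0.7],1],[[0,0,0],[0,0,-0.7],1],[[0,0,0],[0,0,-0.7],1],[[0,0,0],[0,0,0],1]]'
python3 - <<'E'
from h import *
im,P=cloud("scene"); cv2.imwrite("pics/s2.png",cv2.resize(im[60:360,240:640,::-1],(800,600)))
o=robot.get_obs(); d=np.array(o["tool_pos"][:2])-[.568,.058]; print(o["time"],"box xy",d@[.9856,-.1687],d@[.1687,.9856],o["tool_pos"])
E
```

```text
time: 2.8
tool_pos: [0.5939, 0.2073, 0.2905]
ee_rot: [3.141, 0.0, 1.404]
wrist_force: [1.2, -1.0, -0.4]
width: 0.0003
finger_force: 0.0
time: 3.3
tool_pos: [0.5896, 0.2045, 0.1435]
ee_rot: [-3.13, 0.005, 1.404]
wrist_force: [-0.9, -0.1, -0.3]
width: 0.0004
finger_force: 0.0
3.35 box xy -0.0017370414755467115 0.14873588247789268 [0.59138282 0.20490666 0.14739229]
```

View pics/s2.png

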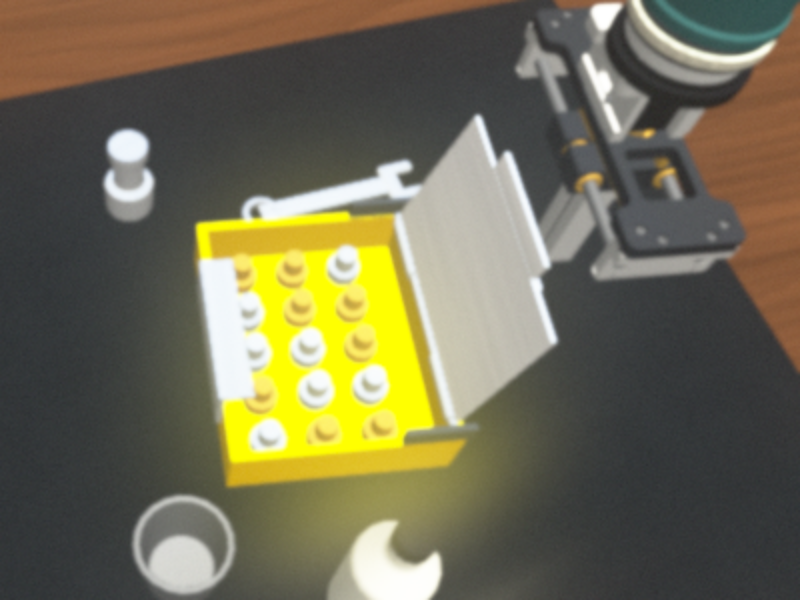

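The closed fingers stand behind the upright flap at about (565, 225), clear of everything. Pushing the flap over.

```bash
python3 -m handwheel '[[[0,0,0],[-0.04,-0.22,0],1],[[0,0,0],[-0.04,-0.22,0],1],[[0,0,0],[-0.04,-0.22,0],1],[[0,0,0],[-0.04,-0.22,0],1],[[0,0,0],[-0.04,-0.22,0],1]]'
python3 -m handwheel '[[[0,0,0],[-0.04,-0.22,0],1],[[0,0,0],[-0.04,-0.22,0],1],[[0,0,0],[-0.04,-0.22,0],1],[[0,0,0],[-0.04,-0.22,0],1],[[0,0,0],[-0.04,-0.22,0],1]]'
python3 - <<'E'
from h import *
im,P=cloud("scene"); cv2.imwrite("pics/s3.png",cv2.resize(im[60:360,240:640,::-1],(800,600)))
o=robot.get_obs(); d=np.array(o["tool_pos"][:2])-[.568,.058]; print(o["time"],"box xy",d@[.9856,-.1687],d@[.1687,.9856],o["tool_pos"],o["wrist_force"])
E
```

```text
time: 3.85
tool_pos: [0.5834, 0.1491, 0.1517]
ee_rot: [3.14, -0.001, 1.403]
wrist_force: [0.4, 0.2, -0.2]
width: 0.0004
finger_force: 0.3
time: 4.35
tool_pos: [0.5728, 0.0945, 0.1502]
ee_rot: [-3.141, -0.0, 1.404]
wrist_force: [-0.1, 1.5, 0.1]
width: 0.0003
finger_force: 0.5
4.4 box xy -0.0012599966214926824 0.03506304987913149 [0.57267391 0.09277533 0.15029065] [-0.62907258 -1.10719428 -0.18493819]
```

View pics/s3.png

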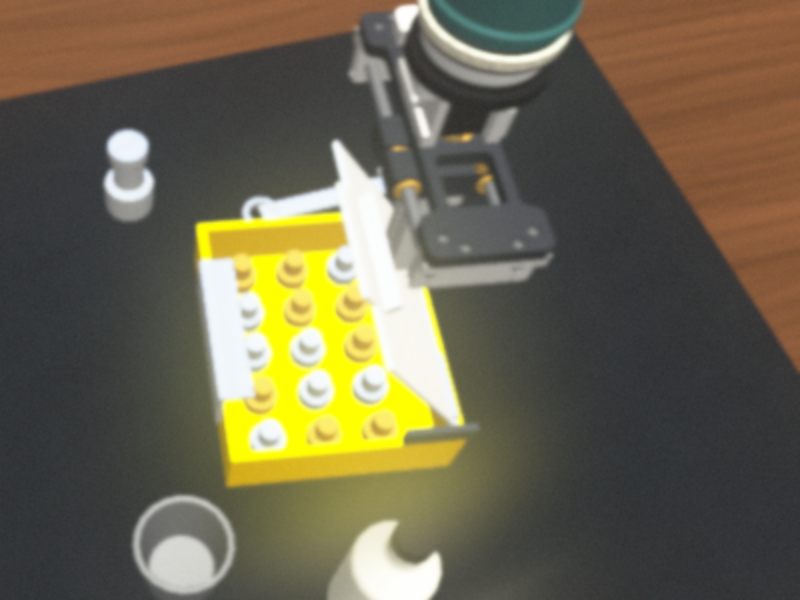

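Flap is now tipped inwards at roughly 55°, rib just ahead of the fingers at (385, 250), box unmoved. Following its arc down on the hinge side of the rib.

```bash
python3 -m handwheel '[[[0,0,0],[-0.018,-0.105,-0.105],1],[[0,0,0],[-0.018,-0.105,-0.105],1],[[0,0,0],[-0.017,-0.097,-0.11],1],[[0,0,0],[-0.017,-0.097,-0.11],1],[[0,0,0],[-0.013,-0.076,-0.127],1]]'
python3 -m handwheel '[[[0,0,0],[-0.013,-0.076,-0.127],1],[[0,0,0],[-0.009,-0.053,-0.138],1],[[0,0,0],[-0.009,-0.053,-0.138],1],[[0,0,0],[-0.005,-0.029,-0.145],1],[[0,0,0],[-0.005,-0.029,-0.145],1]]'
python3 -m handwheel '[[[0,0,0],[0,0,-0.06],1],[[0,0,0],[0,0,0],1]]'
python3 - <<'E'
from h import *
im,P=cloud("scene"); cv2.imwrite("pics/s4.png",cv2.resize(im[60:360,240:640,::-1],(800,600)))
o=robot.get_obs(); d=np.array(o["tool_pos"][:2])-[.568,.058]; print(o["time"],"box xy",d@[.9856,-.1687],d@[.1687,.9856],o["tool_pos"],o["wrist_force"])
for t in range(0,480,1):pass
# profile along box y at a few box x
q=P.reshape(-1,3); b=np.c_[(q[:,:2]-[.568,.058])@np.array([[.9856,.1687],[-.1687,.9856]]),q[:,2]]
for x in(-.08,-.055,.035,.08):
    print(x,[(y,round(float(np.median(s)),4)) for y in range(-90,80,10) if len(s:=b[(abs(b[:,0]-x)<.006)&(abs(b[:,1]*1000-y)<3),2])>2])
E
```

```text
time: 4.9
tool_pos: [0.569, 0.071, 0.1221]
ee_rot: [3.141, 0.0, 1.404]
wrist_force: [-0.3, -0.5, 2.0]
width: 0.0006
finger_force: 0.3
time: 5.4
tool_pos: [0.5669, 0.0592, 0.0874]
ee_rot: [3.142, 0.0, 1.404]
wrist_force: [0.4, 0.7, 0.7]
width: 0.0003
finger_force: 0.4
time: 5.6
tool_pos: [0.5664, 0.0594, 0.0841]
ee_rot: [-3.14, 0.0, 1.404]
wrist_force: [-0.5, 0.5, 0.3]
width: 0.0004
finger_force: 0.1
5.65 box xy -0.001596776955651723 0.00121321900503738 [0.5666307  0.05946532 0.08459076] [0.01625899 0.40467005 0.843625  ]
-0.08 [(-90, 0.0015), (-80, 0.0515), (-50, 0.0348), (-40, 0.0615), (-30, 0.1734), (-20, 0.169), (-10, 0.0599)]
-0.055 [(-90, 0.0031), (-80, 0.0631), (-70, 0.0627), (-50, 0.0128), (-40, 0.0612), (-30, 0.0613), (-20, 0.1741), (-10, 0.0604)]
0.035 [(-90, 0.0135), (-80, 0.0634), (-70, 0.0621), (-60, 0.0346), (-50, 0.4243), (-40, 0.437), (-30, 0.429), (-20, 0.4081), (-10, 0.3586), (0, 0.354), (10, 0.3564), (20, 0.4023), (30, 0.4123), (40, 0.4107), (50, 0.4111), (60, 0.411), (70, 0.0568)]
0.08 [(-90, 0.0017), (-80, 0.0509), (-70, 0.0067), (-60, 0.0192), (-50, 0.0307), (-40, 0.0607), (-30, 0.1865), (-20, 0.1699), (-10, 0.1831), (0, 0.1706), (10, 0.1884), (20, 0.1826), (30, 0.1676), (40, 0.0573), (50, 0.0568), (60, 0.0568), (70, 0.0559)]
```

View pics/s4.png

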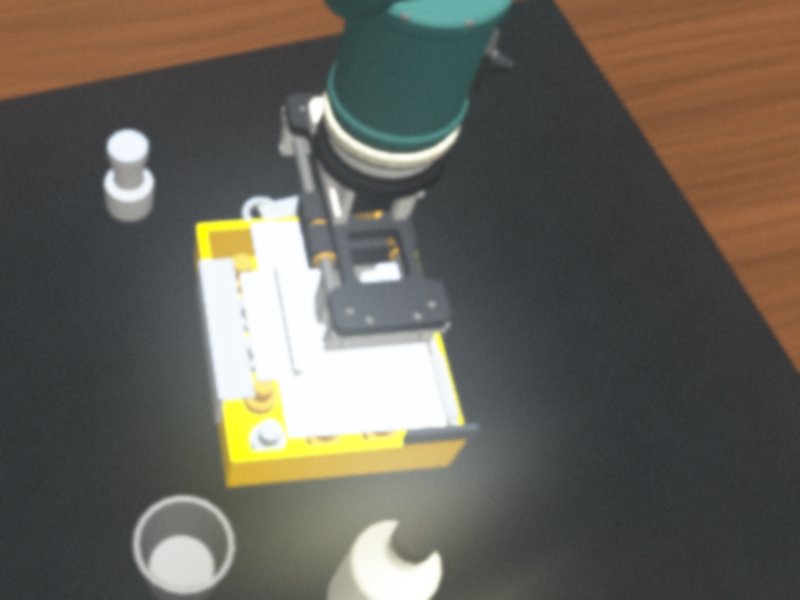

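The flap is nearly flat, its tongue still short of the lip (gap at about x = 243). Pressing down to contact.

```bash
python3 -m handwheel '[[[0,0,0],[0,0,-0.04],1],[[0,0,0],[0,0,-0.04],1],[[0,0,0],[0,0,0],1]]'
python3 -m handwheel '[[[0,0,0],[0,0,-0.02],1],[[0,0,0],[0,0,0],1]]'
```

```text
time: 5.95
tool_pos: [0.567, 0.0594, 0.0809]
ee_rot: [3.141, -0.0, 1.404]
wrist_force: [0.8, -0.2, 1.5]
width: 0.0002
finger_force: 0.1
time: 6.15
tool_pos: [0.567, 0.0594, 0.08]
ee_rot: [3.141, -0.0, 1.404]
wrist_force: [-0.2, 0.2, 1.2]
width: 0.0004
finger_force: 0.2
```

```bash
python3 -m handwheel '[[[0,0,0],[0,0,-0.02],1],[[0,0,0],[0,0,0],1]]'
python3 -m handwheel '[[[0,0,0],[0,0,-0.02],1],[[0,0,0],[0,0,0],1]]'
```

```text
time: 6.35
tool_pos: [0.5671, 0.0593, 0.0794]
ee_rot: [3.141, -0.0, 1.404]
wrist_force: [-0.6, 0.1, 2.5]
width: 0.0003
finger_force: 1.1
time: 6.55
tool_pos: [0.5672, 0.0593, 0.0791]
ee_rot: [3.141, -0.0, 1.404]
wrist_force: [-2.4, -0.8, 5.8]
width: 0.0006
finger_force: 2.7
```

Flat and held at about 6 N. Sliding towards the lip.

```bash
python3 -m handwheel '[[[0,0,0],[-0.01,-0.06,0],1],[[0,0,0],[-0.01,-0.06,0],1],[[0,0,0],[-0.01,-0.06,0],1],[[0,0,0],[-0.01,-0.06,0],1],[[0,0,0],[-0.01,-0.06,0],1]]'
python3 -m handwheel '[[[0,0,0],[-0.01,-0.06,0],1],[[0,0,0],[-0.01,-0.06,0],1],[[0,0,0],[-0.01,-0.06,0],1],[[0,0,0],[-0.01,-0.06,0],1],[[0,0,0],[0,0,0],1]]'
python3 -c "
from h import *
o=robot.get_obs(); d=np.array(o['tool_pos'][:2])-[.568,.058]; print(d@[.9856,-.1687],d@[.1687,.9856])"
```

```text
time: 7.05
tool_pos: [0.5648, 0.0456, 0.0791]
ee_rot: [3.141, -0.003, 1.404]
wrist_force: [-1.4, 3.0, 4.4]
width: 0.0004
finger_force: 2.6
time: 7.55
tool_pos: [0.5633, 0.0328, 0.0789]
ee_rot: [3.139, -0.002, 1.404]
wrist_force: [0.2, 3.7, 5.4]
width: 0.0006
finger_force: 2.7
-0.00036766161094132203 -0.025635692363382305
```

```bash
python3 -m handwheel '[[[0,0,0],[-0.01,-0.06,0],1],[[0,0,0],[-0.01,-0.06,0],1],[[0,0,0],[-0.01,-0.06,0],1],[[0,0,0],[0,0,0],1]]'
python3 -m handwheel '[[[0,0,0],[-0.005,-0.03,0],1],[[0,0,0],[-0.005,-0.03,0],1],[[0,0,0],[0,0,0],1]]'
python3 - <<'E'
from h import *
o=robot.get_obs(); d=np.array(o['tool_pos'][:2])-[.568,.058]; print(d@[.9856,-.1687],d@[.1687,.9856])
im,P=cloud("scene"); cv2.imwrite("pics/s5.png",cv2.resize(im[60:360,240:640,::-1],(800,600)))
E
```

```text
time: 7.95
tool_pos: [0.5618, 0.0235, 0.0788]
ee_rot: [3.139, -0.001, 1.404]
wrist_force: [-0.0, 2.7, 6.2]
width: 0.0004
finger_force: 2.6
time: 8.25
tool_pos: [0.5615, 0.022, 0.0788]
ee_rot: [3.139, -0.004, 1.404]
wrist_force: [1.2, 6.4, 5.0]
width: 0.0004
finger_force: 4.1
-0.00035294609880953594 -0.03658508420514286
```

View pics/s5.png

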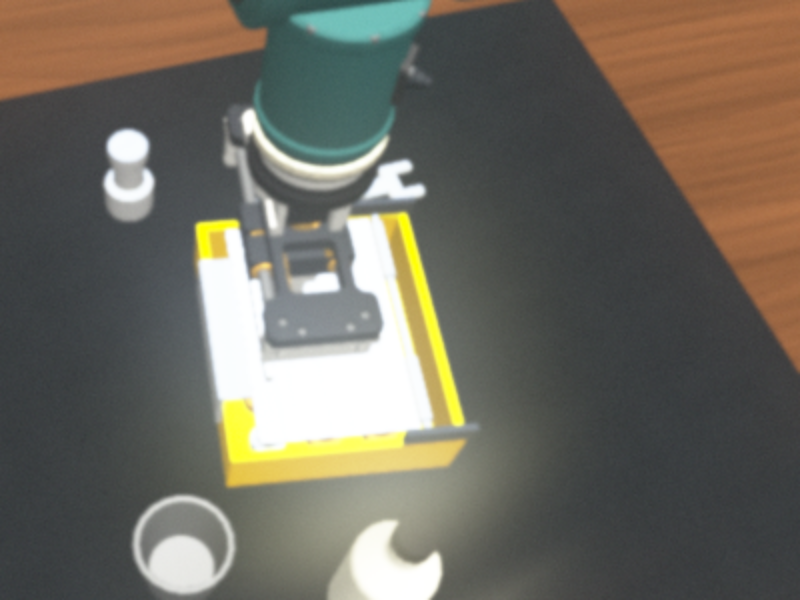

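The flap's tongue is under the lip and the hinge edge has come forward (gap now at x ≈ 400–440). The push force is rising, so this may be the end stop; one more small push to check.

```bash
python3 -m handwheel '[[[0,0,0],[-0.004,-0.025,0],1],[[0,0,0],[0,0,0],1]]'
```

```text
time: 8.5
tool_pos: [0.5615, 0.0219, 0.0788]
ee_rot: [3.139, -0.006, 1.404]
wrist_force: [2.0, 9.2, 3.5]
width: -0.0001
finger_force: 5.0
```

That is the end stop. Easing off the side force, lifting, then checking.

```bash
python3 -m handwheel '[[[0,0,0],[0.007,0.04,0],1],[[0,0,0],[0,0,0.06],1],[[0,0,0],[0,0,0.1],1],[[0,0,0],[0,0,0.3],1],[[0,0,0],[0,0,0.5],1]]'
python3 -m handwheel '[[[0,0,0],[0,0,0.9],1],[[0,0,0],[0,0.3,0.9],1],[[0,0,0],[-0.5,0.7,0.5],1],[[0,0,0],[-0.5,0.7,0],1],[[0,0,0],[-0.5,0.7,0],1]]'
python3 -m handwheel '[[[0,0,0],[-0.5,0.7,0],1],[[0,0,0],[-0.5,0.7,0],1],[[0,0,0],[0,0,0],1],[[0,0,0],[0,0,0],1],[[0,0,0],[0,0,0],1]]'
python3 - <<'E'
from h import *
im,P=cloud("scene"); cv2.imwrite("pics/s6.png",cv2.resize(im[60:360,240:640,::-1],(800,600)))
q=P.reshape(-1,3); b=np.c_[(q[:,:2]-[.568,.058])@np.array([[.9856,.1687],[-.1687,.9856]]),q[:,2]]
for x in(-.03,0,.035,.08):
    print(x,[(y,round(float(np.median(s))*1000)) for y in range(-90,90,6) if len(s:=b[(abs(b[:,0]-x)<.006)&(abs(b[:,1]*1000-y)<3),2])>2])
E
```

```text
time: 9.0
tool_pos: [0.5582, 0.0199, 0.1235]
ee_rot: [-3.134, 0.004, 1.403]
wrist_force: [0.5, -0.4, -0.0]
width: 0.0004
finger_force: 0.0
time: 9.5
tool_pos: [0.4851, 0.1404, 0.2424]
ee_rot: [3.139, 0.002, 1.401]
wrist_force: [0.5, 0.2, -0.4]
width: 0.0004
finger_force: 0.0
time: 10.0
tool_pos: [0.4362, 0.2097, 0.2408]
ee_rot: [3.141, 0.002, 1.402]
wrist_force: [0.6, 0.3, 0.1]
width: 0.0003
finger_force: 0.0
-0.03 [(-90, 4), (-84, 62), (-78, 63), (-72, 63), (-66, 63), (-60, 59), (-54, 62), (-48, 70), (-42, 58), (-36, 58), (-30, 58), (-24, 58), (-18, 58), (-12, 58), (-6, 58), (0, 57), (6, 57), (12, 57), (18, 57), (24, 57), (30, 57), (36, 57), (42, 56), (48, 56), (54, 56), (60, 55), (66, 7), (78, 33), (84, 51)]
0 [(-90, 4), (-84, 63), (-78, 63), (-72, 63), (-66, 63), (-60, 59), (-54, 60), (-48, 71), (-42, 58), (-36, 59), (-30, 58), (-24, 58), (-18, 58), (-12, 58), (-6, 57), (0, 57), (6, 57), (12, 57), (18, 57), (24, 57), (30, 57), (36, 57), (42, 56), (48, 56), (54, 56), (60, 55), (66, 8), (78, 33), (84, 51)]
0.035 [(-90, 14), (-84, 63), (-78, 63), (-72, 62), (-66, 62), (-60, 58), (-54, 61), (-48, 70), (-42, 58), (-36, 58), (-30, 58), (-24, 58), (-18, 58), (-12, 57), (-6, 57), (0, 57), (6, 57), (12, 57), (18, 57), (24, 57), (30, 57), (36, 56), (42, 56), (48, 56), (54, 58), (60, 58), (78, 35), (84, 51)]
0.08 [(-90, 2), (-84, 24), (-78, 51), (-66, 8), (-60, 58), (-54, 58), (-48, 58), (-42, 58), (-36, 58), (-30, 58), (-24, 58), (-18, 57), (-12, 57), (-6, 57), (0, 57), (6, 57), (12, 57), (18, 56), (24, 56), (30, 56), (36, 56), (42, 56), (48, 56), (54, 58), (60, 58), (78, 47), (84, 51)]
```

View pics/s6.png

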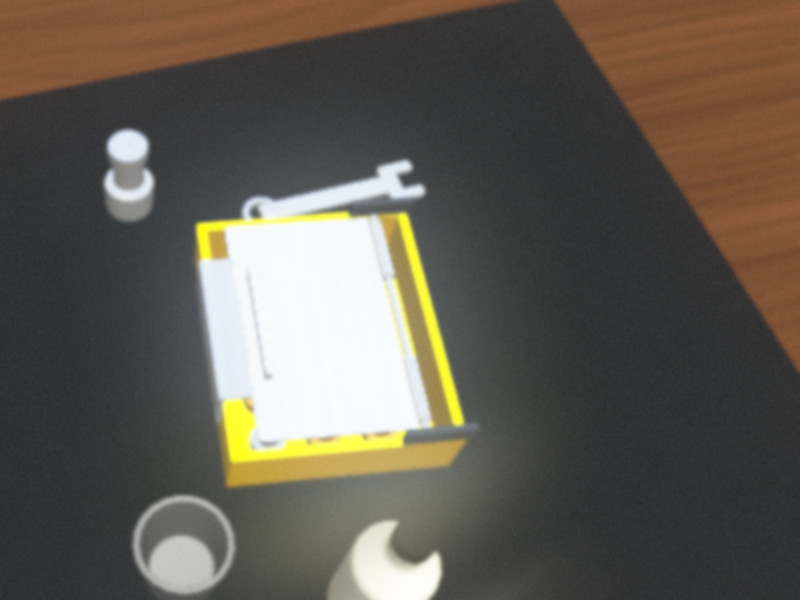

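Flap flat against the lip, held by itself, with its main edge at box y ≈ −62 mm (full slide); rib at x ≈ 258. Box and bystanders are unmoved.

```bash
python3 -c "
from bench import robot
print(robot.close_job())"
```

```text
the job is handed in; nothing more can be done
None
```

The kit box is shut: the flap lies flat with its tongue slid fully under the steel lip (to the end stop) and stayed down after the gripper let go; the box and the things around it did not visibly move, and I handed the job in at about 10 s.

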